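# Tuck a copper flashing strip under the lapped sheet and hold it down

### The job

Take the long copper flashing strip by its upright fold, slide its flat leaf between the two side battens of the wooden hood panel and tuck its front edge a good 30 mm under the lapped copper sheet, without lifting that sheet. Then press the strip firmly flat on the deck, clearly harder than its own weight, and finish while still holding it pressed there, as if for someone to tack it down; leave the short offcut and everything else on the bench where they are.

Things in the scene. Friction and masses are not known exactly. Their poses are not given: they have to be found in the camera images.
- flashing: long copper flashing strip, loose, 0.2-0.3 kg, L section 120 mm long (y). Flat leaf 90 mm deep (x -45 to +45) and 4 mm thick; along its rear edge a hollow upright fold 10 mm thick (x -45 to -35), rising to 40 mm above the underside, full length. Origin: centre of the leaf's underside; x points from the fold to the plain front edge to be tucked. Starts flat on the bench, left or right of the panel
- flashing_edge (a point): point of the flashing: middle of its plain front edge, at the underside (45 mm ahead of the origin); axes as the flashing's
- flashing_fold (a point): point of the flashing: middle of the upright fold, 30 mm above the underside and 10 mm below the fold's top (40 mm behind the origin); axes as the flashing's. Gripping here across the 10 mm leaves room above the leaf for the fingertips
- panel: wooden hood panel, fixed, flat on the bench: 250 mm deep (x -155 to +95), 168 mm wide (y); origin on the bench surface, x points from its open near side to the lapped sheet. A deck 128 mm wide, top 30 mm above the bench, lies between two side battens 7 mm higher than the deck (4 mm of room each side of the strip); they run from the far end to x = -120 mm, then flare outward
- deck: the panel's plywood deck, fixed to it, 250 x 128 x 8 mm; origin at the centre of its underside, 22 mm above the bench; axes as the panel's
- lap_mouth (a point): point of the panel on the deck's top (30 mm above the bench), midway between the battens, below the front end of the flat part of the lapped sheet; axes as the panel's. Tucked depth is counted from here along x; a wooden stop lies 45 mm in
- lap (a joint): lift of the lapped copper sheet, rad: 0 = lying on the battens, grows as its front edge rises. 150 mm wide, 3 mm thick, it covers the deck from the mouth to its hinge 90 mm behind; underside 7 mm above the deck; at the mouth a lip turns up 30 degrees over 12 mm towards the near side, to 15 mm above the deck. 2 to 3 N at the lip lifts it; it springs back
- offcut: short offcut of the same copper section, 60 mm long, loose, must be left; origin and axes as the flashing's
- hammer: bystander: hammer lying on the bench
- punch: bystander: steel punch, 110 mm long rod of 10 mm, lying between robot and panel
- bowl: bystander: brass bowl, 104 mm wide, 45 mm high
- tack_cup: bystander: metal cup, 60 mm wide, 45 mm high
- pot: bystander: copper pot, 110 mm wide, 90 mm high
- tapping_block: bystander: wooden block 90 x 50 x 35 mm, between robot and panel
- oil: bystander: amber oil bottle, 48 mm wide, 120 mm high
Things that resemble listed ones, but are neither listed nor needed, are in the scene too. Leave any black or blue look-alike of the flashing alone.

How it is judged (in metres and radians):
On the way:
1. the flashing's front edge is tucked at least 25 mm under the lap, between the battens, with the lap down (x of flashing_edge in the frame of lap_mouth above 0.025 m and y of flashing_edge in the frame of lap_mouth between -0.008 and 0.008 m and z of flashing_edge in the frame of lap_mouth below 0.005 m and angle between the x axis of flashing and the x axis of lap_mouth, either way round below 0.07 rad and value of joint lap below 0.03 rad), for 0.2 s.
At the end, for the whole second after the job is handed in: the robot still holds the strip: front edge at least 25 mm past the lap mouth, within 8 mm of the middle, straight to 0.07 rad; lap lifted under 0.03 rad; strip at rest, flat to 0.04 rad, within 2.5 mm of the deck, pressed on it with over 6 N (weight included), fingers on it (all of step 1 and z of flashing_edge in the frame of lap_mouth below 0.0025 m and z of flashing_fold in the frame of lap_mouth below 0.0325 m and angle between flashing's own z axis and vertical below 0.04 rad and contact force between flashing and deck above 6 N and contact force between the fingers and flashing above 2 N and linear speed of flashing below 0.02 m/s); the arm keeps its last pose, push and grip.
It fails at once if the lapped sheet is lifted by more than 0.045 rad (4 mm at its edge) (value of joint lap above 0.045 rad).
It fails at once if the strip is forced onto the deck with more than 80 N (contact force between flashing and deck above 80 N).
It fails at once if a bystander is moved more than 30 mm (distance of any of offcut, hammer, punch, bowl, tack_cup, pot, tapping_block, oil from where it was at the start of the episode above 0.03 m).
It also fails if it takes over 38 s, if anything falls off the work surface, if the arm or the gripper's body presses on something with over 40 N, if the wrist force passes 120 N, or if a joint passes its speed limit or range.

### The arm

A 6-joint arm with a two-finger parallel gripper is mounted at the origin on the work surface. World frame = base frame: x ahead of the robot, y to its left, z up, the work surface at z = 0. Lengths are in mm, angles in rad, forces in N, time in s.
With the tool pointing down it reaches from about 400 to 925 mm from the base axis. Payload 12.5 kg.
Tool frame: the origin (TCP) lies at the very end of the fingers, on their centre line; the grasp point (between the pads) lies 19 mm behind it; z points along the fingers, y is the line along which they close (so a half turn about z gives the same grasp; the last joint's range is limited). The gripper opens to 95 mm and grips with 3 to 60 N. Pads are 20 mm wide; open, the fingers measure 119 mm over their backs; the gripper's body (75 mm by 180 mm) begins 59 mm behind the grasp point.
Start: joints at [-1.235, 0.491, 1.559, -0, 1.092, -0.106], TCP at [267.254, -564.998, 214.661] pointing down, gripper open.
Joint ranges: [-3.1, 3.1], [-0.84, 2.19], [0.05, 2.79], [-1.13, 4.28], [0.06, 2.93], [-2.69, 2.69]. Speed limits (rad/s): [2.22, 2.22, 2.79, 3.14, 3.14, 3.14].

### API

Orientations are given as [roll, pitch, yaw] about the fixed x, y, z axes, in that order (R = Rz(yaw) Ry(pitch) Rx(roll)).
In Python, from cell import * gives the robot as it stands.
- The arm moves only by the tool step_arm, never from a script. Its argument "plan" is a list of rows, each an object of numbers: "x", "y", "z": the shift along the tool's x, y, z in units of 25 mm (1.0 is 25 mm); "rx", "ry", "rz": the turn, a rotation vector about the tool's x, y, z in units of 0.1 rad (1.0 is 0.1 rad). In form: [{"x": .., "y": .., "z": .., "rx": .., "ry": .., "rz": ..}, ...]. A call has exactly 10 rows; each row shifts and turns the commanded pose from where the row before left it, along the tool's axes as they then stand; what a row does not reach is not made up. A row lasts 1/12 s, in which the tool goes at most 41.7 mm and 7.16 degrees, less where a joint would pass 70% of its speed; a pose out of reach is approached as far as the arm can. A call with a number of a shift or a turn outside -1 to 1 is refused whole. A call with a gripper value outside its range is refused whole. "jaw" is the closure, from -1 (fully open) to 1 (shut), so that 0 is half open, set as the call begins (left out, the last holds). The fingers move at their own pace and stop on an object; the grip force is fixed at half the most. Time passes only in rows, so rows that do not move let the fingers close, or fill a call up. It gives the time, the measured TCP pose, the force, the opening and the grip force at its end, in the units of the state.
- state(): the state, without advancing time (a new reading comes with each control period).
- read_camera(name): name is "scene" or "top"; returns a dict with "image" (384x512x3 uint8, red, green, blue), "depth" (384x512 float32, mm along the optical axis (not along the pixel's ray), 0 where there is no reading), "vfov" (degrees; the focal length in pixels is half the picture's height over the tangent of half this angle, whatever the lens; pixels are square), "cx", "cy" (the principal point, pixels), "R" (3x3) and "t" (3): a world point X has camera coordinates R X + t. Camera axes: x right, y down, z forward; pixel columns grow to the right and rows downward; lengths in mm; the calibration is good to about 2 mm. A picture is of the moment at which its call begins.
- job_done(): hands the job in; it is judged then, once.
The state is a dict: "t": time; "joints": joint angles; "qvel": joint speeds; "tau": joint torques, N m; "eef_pos": TCP position; "tcp_rot": TCP orientation; "ft_force": force on the tool from outside, world axes, zero at the start; "moment": the same for the moment, N m; "opening": opening from 0.0 (shut) to 1.0 (fully open); "grip_force": force on a finger pad.
Only numpy, scipy, OpenCV 4.12 (cv2) and the standard library are available. Lean on these libraries where they do the work, as an engineer would, in place of code of your own. Each camera call takes 0.05 s, during which the arm holds its last target. There are 200 camera calls.

## Working session

There is one attempt and no reset: what is moved stays moved. The work goes in short steps, Python scripts to look and compute and a tool call to move; the robot and the scene stay as the last step left them, time stands still between calls to the robot, and variables do not carry over. Pictures are saved under pics/ and viewed, at most 10 in all, crops included, and the job is handed in when it is done.

Besides the shell and the picture viewer there is one more tool, called after "Request:" in YAML: its name, and indented under it one key for each argument. step_arm: Moves the arm, as the interface text tells. Shifts and turns lie within -1 to 1; 1 stands for 25 mm of shift or 0.1 rad of turn. Its arguments: {"type":"object","properties":{"plan":{"type":"array","items":{"type":"object","properties":{"x":{"type":"number"},"y":{"type":"number"},"z":{"type":"number"},"rx":{"type":"number"},"ry":{"type":"number"},"rz":{"type":"number"}}}},"jaw":{"type":"number"}},"required":["plan"]}

```bash
mkdir -p pics; python3 - <<'E'
from cell import *
import cv2,pickle
for n in("scene","top"):
    c=read_camera(n); pickle.dump(c,open(f"pics/{n}0.pkl","wb"))
    cv2.imwrite(f"pics/{n}0.png",cv2.resize(c["image"][:,:,::-1],(800,600),interpolation=cv2.INTER_CUBIC))
    print(n,c["vfov"],c["cx"],c["cy"],c["R"],c["t"])
print(state())
E
```

```text
scene 54.614578128796 256.4990516020777 187.90371665281802 [[ 0.24776053  0.96874828 -0.01189488]
 [ 0.61587252 -0.16696532 -0.76995041]
 [-0.74787416  0.18343759 -0.63799286]] [-119.90088119 -272.38154238 1768.9890586 ]
top 44.42024712818342 255.991579667617 196.00361323737405 [[ 0.0240292  -0.99950457 -0.02032743]
 [-0.99197508 -0.02131364 -0.12462413]
 [ 0.12412913  0.02315892 -0.99199578]] [  -6.47495676  524.5689832  1302.8462245 ]
{'t': 0.1, 'joints': array([-1.23460312e+00,  4.91498942e-01,  1.55935626e+00,  1.82417920e-05,
        1.09167076e+00, -1.05576366e-01]), 'qvel': array([ 0.00125389, -0.00249407, -0.00235385, -0.00034555, -0.0010882 ,
       -0.00012722]), 'tau': array([ 3.18553924e-03, -6.13623333e+01, -2.58604252e+01,  6.94188173e-02,
        4.70467249e-02, -8.26628639e-05]), 'eef_pos': array([ 267.18712198, -564.79915666,  214.13149265]), 'tcp_rot': array([-3.14066625e+00, -1.14441564e-04,  4.41761104e-01]), 'ft_force': array([ 0.06321846, -0.17320311, -0.26144621]), 'moment': array([ 0.06128733,  0.03745251, -0.02187801]), 'grip_force': 0.0, 'opening': 0.9994842175940144}
```

View pics/scene0.png

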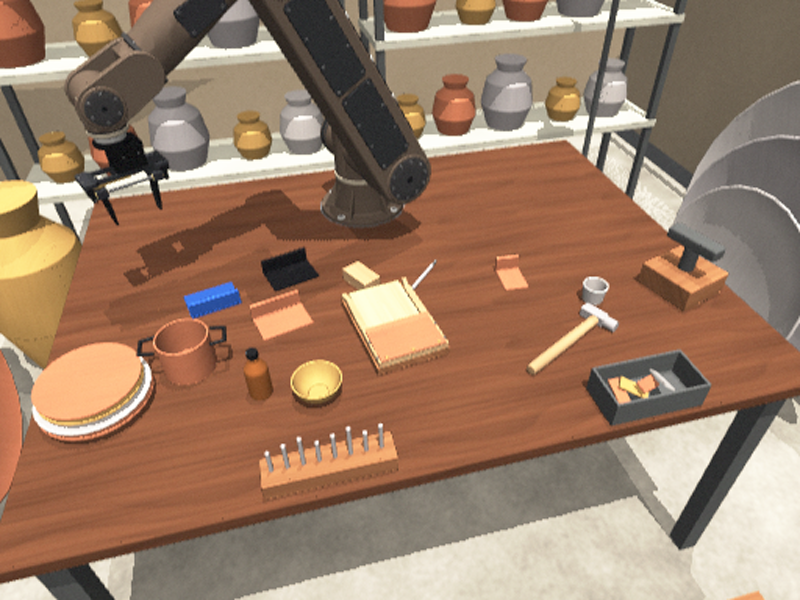

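View pics/top0.png

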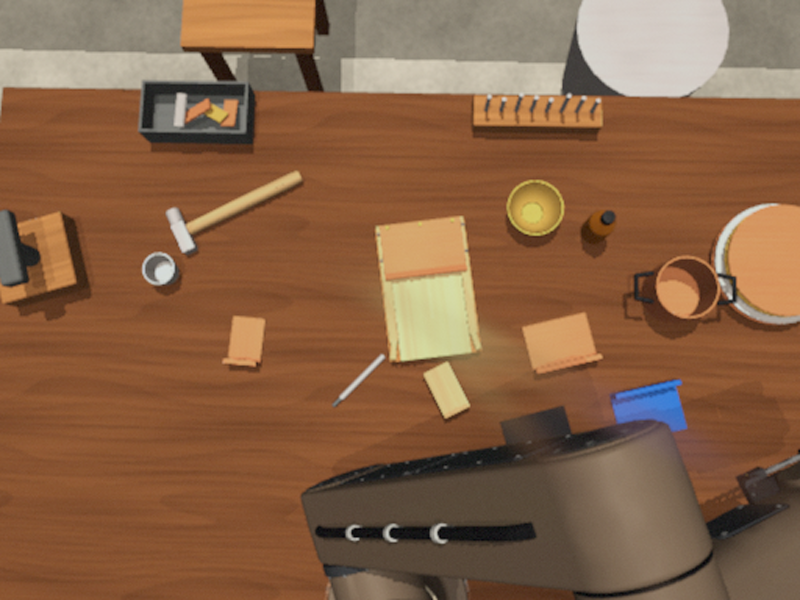

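The scene shows four L-sections, in top-view pixels:
- Long copper strip at (560,343), with its fold along the lower, near edge.
- Short copper offcut at (246,342).
- Blue look-alike at (650,405).
- Black look-alike at (535,425).

The long copper one fits: it is copper and about twice the offcut's length. The panel is at (428,290), with the lap at (425,247). I'll confirm this in an enlarged crop.

```bash
python3 - <<'E'
import cv2,pickle
c=pickle.load(open("pics/top0.pkl","rb"))["image"][130:250,232:392,::-1]
cv2.imwrite("pics/topcrop.png",cv2.resize(c,(800,600),interpolation=cv2.INTER_CUBIC))
c=pickle.load(open("pics/scene0.pkl","rb"))["image"][160:250,150:300,::-1]
cv2.imwrite("pics/scenecrop.png",cv2.resize(c,(750,450),interpolation=cv2.INTER_CUBIC))
E
```

```text
(no output)
```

View pics/topcrop.png

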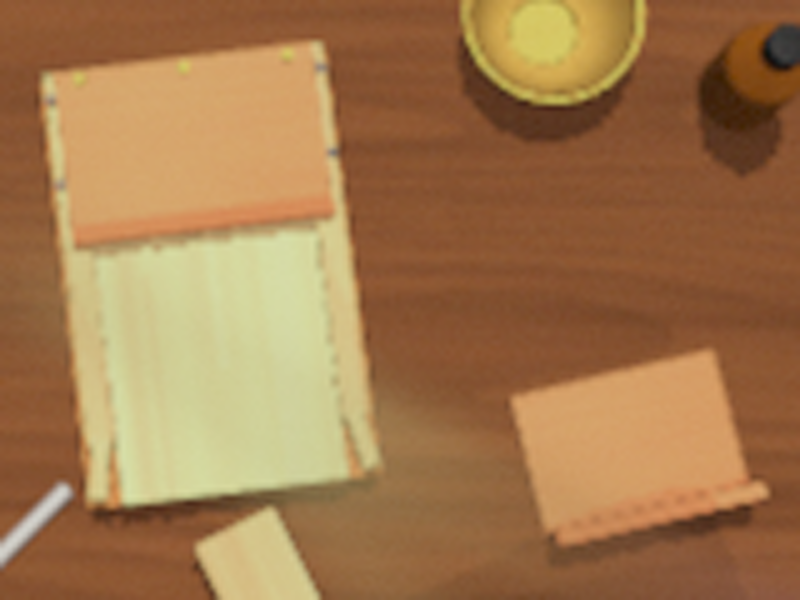

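View pics/scenecrop.png

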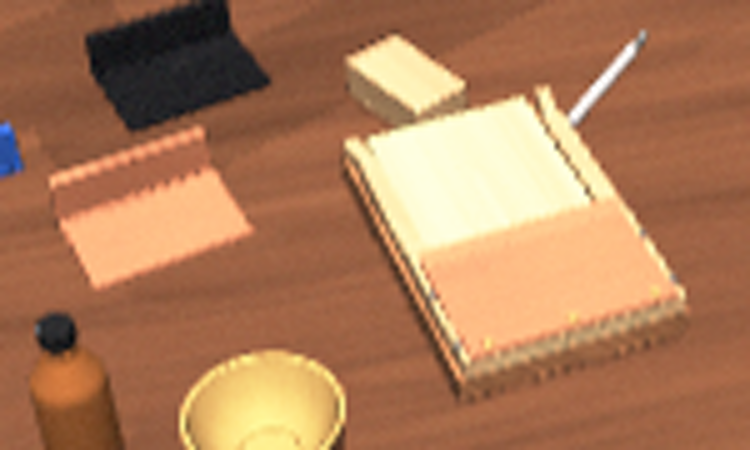

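The top crop confirms the long copper strip. Its front corners are at (514,396) and (714,351), and its fold runs from (558,540) to (768,488). The panel's lap lip is a line from (76,240) to (331,212), and the battens are at both sides. The scene crop shows the same strip, with front corners (252,231) and (98,288) and fold top (205,128) to (50,183). Next I'll triangulate these and check against the depth.

```bash
cat > h.py <<'E'
import numpy as np,cv2,pickle
def K(c):
    f=192/np.tan(np.radians(c["vfov"]/2)); return f
def cloud(c):
    f=K(c);v,u=np.mgrid[:384,:512];d=c["depth"]
    P=np.stack([(u-c["cx"])/f*d,(v-c["cy"])/f*d,d],-1)
    return (P-c["t"])@c["R"]
def tri(cs,uvs):
    M=[]
    for c,(u,v) in zip(cs,uvs):
        p=np.array([(u-c["cx"])/K(c),(v-c["cy"])/K(c)])
        A=np.c_[c["R"],c["t"]]
        M+=[p[0]*A[2]-A[0],p[1]*A[2]-A[1]]
    M=np.array(M);return np.linalg.lstsq(M[:,:3],-M[:,3],rcond=None)[0]
E
python3 - <<'E'
from h import *
t=pickle.load(open("pics/top0.pkl","rb"));s=pickle.load(open("pics/scene0.pkl","rb"))
T=lambda U,V:((U+.5)/5-.5+232,(V+.5)/5-.5+130)
S=lambda U,V:((U+.5)/5-.5+150,(V+.5)/5-.5+160)
for n,a,b in[("f+",(514,396),(252,231)),("f-",(714,351),(98,288)),("fold+",(558,541),(205,128)),("fold-",(768,490),(50,183)),
 ("lap far+",(43,74),(686,293)),("near batten+",(90,505),(543,88)),("near batten-",(378,470),(346,146))]:
    print(n,tri((t,s),(T(*a),S(*b))).round(1))
ct,cs=cloud(t),cloud(s)
def region(c,P,poly):
    m=np.zeros((384,512),np.uint8);cv2.fillPoly(m,[np.array(poly,np.int32)],1)
    return P[(m>0)&(c["depth"]>0)], c["image"][(m>0)&(c["depth"]>0)]
for nm,c,P,F,sp,pp in(("top",t,ct,T,[(490,330),(790,330),(790,580),(490,580)],[(20,20),(350,20),(400,480),(80,525)]),
             ("scene",s,cs,S,[(30,110),(220,110),(280,240),(90,310)],[(340,120),(560,70),(720,300),(440,410)])):
    a,im=region(c,P,[F(*q) for q in sp]); im=im.astype(int)
    cop=(im[:,0]-im[:,2]>70)&(im[:,0]>150)
    for lo,hi,w in((-3,12,"leaf"),(33,50,"foldtop"),(-3,50,"all")):
        q=a[cop&(a[:,2]>lo)&(a[:,2]<hi)]
        if len(q)>10: print(nm,w,len(q),np.median(q[:,2]).round(1),cv2.minAreaRect(q[:,:2].astype(np.float32)))
    a,im=region(c,P,[F(*q) for q in pp]); im=im.astype(int)
    print(nm,"z hist",np.histogram(a[:,2],np.arange(-6,60,3)))
    q=a[(a[:,2]>18)&(a[:,2]<60)]; print(nm,"panel",len(q),cv2.minAreaRect(q[:,:2].astype(np.float32)))
    g=im[:,1]/np.maximum(im[:,0],1)
    q=a[(a[:,2]>36)&(g<.75)&(im[:,0]>150)];print(nm,"lap",len(q),np.median(q[:,2]),cv2.minAreaRect(q[:,:2].astype(np.float32)))
    q=a[(a[:,2]>22)&(a[:,2]<34)&(g>.8)];print(nm,"deck",len(q),np.median(q[:,2]),cv2.minAreaRect(q[:,:2].astype(np.float32)))
E
```

```text
f+ [ 496.  -218.     5.7]
f- [ 524.8 -332.2    4. ]
fold+ [ 411.9 -237.9   40.6]
fold- [ 443.  -354.4   38.7]
lap far+ [672.3  55.8  39.3]
near batten+ [426.   21.5  35.8]
near batten- [ 449.9 -138.4   31.7]
top leaf 1236 3.2 ((467.0865478515625, -282.3875732421875), (91.66136169433594, 152.41561889648438), 14.367056846618652)
top foldtop 146 39.0 ((427.2963562011719, -297.11114501953125), (9.35764217376709, 119.63652038574219), 14.63349723815918)
top all 1382 3.6 ((466.5852966308594, -282.45184326171875), (92.79345703125, 152.1682891845703), 14.63349723815918)
top z hist (array([282, 513, 380, 103,  13,   3,  10,  29,  99, 145, 466, 961, 771,
       634, 864, 760, 283,  78,  12,   1,   0]), array([-6, -3,  0,  3,  6,  9, 12, 15, 18, 21, 24, 27, 30, 33, 36, 39, 42,
       45, 48, 51, 54, 57]))
top panel 5074 ((558.249755859375, -41.570404052734375), (250.47222900390625, 167.75042724609375), 8.149811744689941)
top lap 314 41.34963620599585 ((632.059326171875, -33.53089141845703), (102.4947738647461, 145.2332000732422), 7.674566745758057)
top deck 2389 29.217370400286267 ((557.73529052
[... 377 characters left out ...]
5935974121094), (218.1895751953125, 146.3798370361328), 7.361001491546631)
scene z hist (array([  0,  40, 257, 187,  42,  27,  40,  33,  46,  71,  78, 137, 477,
       341, 207, 507, 496,  98,  25,   1,   0]), array([-6, -3,  0,  3,  6,  9, 12, 15, 18, 21, 24, 27, 30, 33, 36, 39, 42,
       45, 48, 51, 54, 57]))
scene panel 2484 ((540.8206787109375, -43.78993225097656), (297.4984130859375, 167.0201416015625), 8.088532447814941)
scene lap 591 41.97529787414599 ((562.3492431640625, -37.34320068359375), (253.8060302734375, 156.24234008789062), 7.795790195465088)
scene deck 704 31.7519815301508 ((547.2786865234375, -47.770957946777344), (281.9764709472656, 146.57884216308594), 6.788280487060547)
```

Request:
step_arm:
  plan:
    - {"x": 0.9, "y": -0.6, "z": 0.3}
    - {"x": 1, "y": -0.67, "z": 0.3}
    - {"x": 1, "y": -0.67, "z": 0.3}
    - {"x": 1, "y": -0.67, "z": 0.3}
    - {"x": 1, "y": -0.67, "z": 0.3}
    - {"x": 1, "y": -0.67, "z": 0.3}
    - {"x": 1, "y": -0.67, "z": 0.3}
    - {"x": 1, "y": -0.67, "z": 0.3}
    - {"x": 1, "y": -0.67, "z": 0.3}
    - {"x": 1, "y": -0.67, "z": 0.3}
  jaw: 0

```text
schema error: expected keys x, y, z, rx, ry, rz
```

Request:
step_arm:
  plan:
    - {"rz": -1}
    - {"rz": -1}
    - {"rz": -1}
    - {"rz": -1}
    - {"rz": -1}
    - {"rz": -1}
    - {"rz": -1}
    - {"rz": -1}
    - {"rz": -1}
    - {"rz": -1}

```text
schema error: expected keys x, y, z, rx, ry, rz
```

Request:
step_arm:
  plan:
    - {"rz": -1}
    - {"rz": -1}
    - {"rz": -1}
    - {"rz": -0.8}
    - {}
    - {}
    - {}
    - {}
    - {}
    - {}

```text
schema error: expected keys x, y, z, rx, ry, rz
```

Request:
step_arm:
  plan:
    - {"x": 0.9, "y": -0.6, "z": 0.3, "rx": 0, "ry": 0, "rz": 0}
    - {"x": 1, "y": -0.67, "z": 0.3, "rx": 0, "ry": 0, "rz": 0}
    - {"x": 1, "y": -0.67, "z": 0.3, "rx": 0, "ry": 0, "rz": 0}
    - {"x": 1, "y": -0.67, "z": 0.3, "rx": 0, "ry": 0, "rz": 0}
    - {"x": 1, "y": -0.67, "z": 0.3, "rx": 0, "ry": 0, "rz": 0}
    - {"x": 1, "y": -0.67, "z": 0.3, "rx": 0, "ry": 0, "rz": 0}
    - {"x": 1, "y": -0.67, "z": 0.3, "rx": 0, "ry": 0, "rz": 0}
    - {"x": 1, "y": -0.67, "z": 0.3, "rx": 0, "ry": 0, "rz": 0}
    - {"x": 1, "y": -0.67, "z": 0.3, "rx": 0, "ry": 0, "rz": 0}
    - {"x": 1, "y": -0.67, "z": 0.3, "rx": 0, "ry": 0, "rz": 0}
  jaw: 0

```text
t: 0.93
eef_pos: [420.6, -308.0, 139.2]
tcp_rot: [-3.141, 0.0, 0.442]
ft_force: [0.7, -1.5, -0.6]
opening: 0.503
grip_force: 0.0
```

Request:
step_arm:
  plan:
    - {"x": 0, "y": 0, "z": 0, "rx": 0, "ry": 0, "rz": -1}
    - {"x": 0, "y": 0, "z": 0, "rx": 0, "ry": 0, "rz": -1}
    - {"x": 0, "y": 0, "z": 0, "rx": 0, "ry": 0, "rz": -1}
    - {"x": 0, "y": 0, "z": 0, "rx": 0, "ry": 0, "rz": -1}
    - {"x": 0, "y": 0, "z": 0, "rx": 0, "ry": 0, "rz": -1}
    - {"x": 0, "y": 0, "z": 0, "rx": 0, "ry": 0, "rz": -1}
    - {"x": 0, "y": 0, "z": 0, "rx": 0, "ry": 0, "rz": -1}
    - {"x": 0, "y": 0, "z": 0, "rx": 0, "ry": 0, "rz": -1}
    - {"x": 0, "y": 0, "z": 0, "rx": 0, "ry": 0, "rz": -1}
    - {"x": 0, "y": 0, "z": 0, "rx": 0, "ry": 0, "rz": -1}

```text
t: 1.77
eef_pos: [420.0, -309.2, 139.4]
tcp_rot: [-3.141, -0.0, 1.447]
ft_force: [-0.5, -0.4, -1.0]
opening: 0.494
grip_force: 0.0
```

Request:
step_arm:
  plan:
    - {"x": 0, "y": 0, "z": 0, "rx": 0, "ry": 0, "rz": -1}
    - {"x": 0, "y": 0, "z": 0, "rx": 0, "ry": 0, "rz": -1}
    - {"x": 0, "y": 0, "z": 0, "rx": 0, "ry": 0, "rz": -1}
    - {"x": 0, "y": 0, "z": 0, "rx": 0, "ry": 0, "rz": -0.8}
    - {"x": 0, "y": 0, "z": 0, "rx": 0, "ry": 0, "rz": 0}
    - {"x": 0, "y": 0, "z": 0, "rx": 0, "ry": 0, "rz": 0}
    - {"x": 0, "y": 0, "z": 0, "rx": 0, "ry": 0, "rz": 0}
    - {"x": 0, "y": 0, "z": 0, "rx": 0, "ry": 0, "rz": 0}
    - {"x": 0, "y": 0, "z": 0, "rx": 0, "ry": 0, "rz": 0}
    - {"x": 0, "y": 0, "z": 0, "rx": 0, "ry": 0, "rz": 0}

```text
t: 2.6
eef_pos: [420.1, -309.3, 139.6]
tcp_rot: [3.142, 0.0, 1.821]
ft_force: [0.2, 0.6, -0.9]
opening: 0.505
grip_force: 0.0
```

Request:
step_arm:
  plan:
    - {"x": 0.44, "y": 0.44, "z": 0.2, "rx": 0, "ry": 0, "rz": 0}
    - {"x": 0, "y": 0, "z": 0.8, "rx": 0, "ry": 0, "rz": 0}
    - {"x": 0, "y": 0, "z": 0.8, "rx": 0, "ry": 0, "rz": 0}
    - {"x": 0, "y": 0, "z": 0.8, "rx": 0, "ry": 0, "rz": 0}
    - {"x": 0, "y": 0, "z": 0.8, "rx": 0, "ry": 0, "rz": 0}
    - {"x": 0, "y": 0, "z": 0.7, "rx": 0, "ry": 0, "rz": 0}
    - {"x": 0, "y": 0, "z": 0.5, "rx": 0, "ry": 0, "rz": 0}
    - {"x": 0, "y": 0, "z": 0.3, "rx": 0, "ry": 0, "rz": 0}
    - {"x": 0, "y": 0, "z": 0.16, "rx": 0, "ry": 0, "rz": 0}
    - {"x": 0, "y": 0, "z": 0, "rx": 0, "ry": 0, "rz": 0}

```text
t: 3.43
eef_pos: [428.0, -295.9, 12.7]
tcp_rot: [-3.141, -0.001, 1.822]
ft_force: [0.4, -0.1, 0.7]
opening: 0.499
grip_force: 0.0
```

```bash
python3 - <<'E'
from cell import *
import cv2
c=read_camera("scene"); s=c["image"][150:250,130:250,::-1]
cv2.imwrite("pics/s1.png",cv2.resize(s,(720,600),interpolation=cv2.INTER_CUBIC)); print(state()["eef_pos"],state()["ft_force"])
E
```

```text
[ 428.14664974 -296.05286399   13.31126701] [ 0.12424131 -0.23441387 -0.15712344]
```

View pics/s1.png

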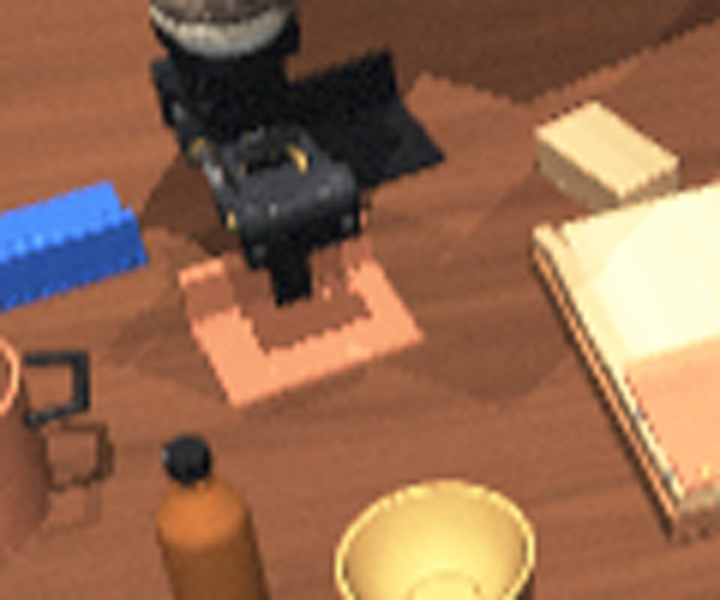

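The gripper straddles the fold: the front finger is at (290,290), over the leaf and about mid-length. I'll close the jaws.

Request:
step_arm:
  plan:
    - {"x": 0, "y": 0, "z": 0, "rx": 0, "ry": 0, "rz": 0}
    - {"x": 0, "y": 0, "z": 0, "rx": 0, "ry": 0, "rz": 0}
    - {"x": 0, "y": 0, "z": 0, "rx": 0, "ry": 0, "rz": 0}
    - {"x": 0, "y": 0, "z": 0, "rx": 0, "ry": 0, "rz": 0}
    - {"x": 0, "y": 0, "z": 0, "rx": 0, "ry": 0, "rz": 0}
    - {"x": 0, "y": 0, "z": 0, "rx": 0, "ry": 0, "rz": 0}
    - {"x": 0, "y": 0, "z": 0, "rx": 0, "ry": 0, "rz": 0}
    - {"x": 0, "y": 0, "z": 0, "rx": 0, "ry": 0, "rz": 0}
    - {"x": 0, "y": 0, "z": 0, "rx": 0, "ry": 0, "rz": 0}
    - {"x": 0, "y": 0, "z": 0, "rx": 0, "ry": 0, "rz": 0}
  jaw: 1

```text
t: 4.32
eef_pos: [428.2, -296.1, 13.3]
tcp_rot: [3.141, 0.0, 1.822]
ft_force: [1.3, 1.0, 4.0]
opening: 0.105
grip_force: 30.0
```

Request:
step_arm:
  plan:
    - {"x": 0, "y": 0, "z": -0.2, "rx": 0, "ry": 0, "rz": 0}
    - {"x": 0, "y": 0, "z": -0.5, "rx": 0, "ry": 0, "rz": 0}
    - {"x": 0, "y": 0, "z": -0.7, "rx": 0, "ry": 0, "rz": 0}
    - {"x": 0, "y": 0, "z": -0.7, "rx": 0, "ry": 0, "rz": 0}
    - {"x": 0, "y": 0, "z": -0.7, "rx": 0, "ry": 0, "rz": 0}
    - {"x": 0, "y": 0, "z": -0.5, "rx": 0, "ry": 0, "rz": 0}
    - {"x": 0, "y": 0, "z": -0.3, "rx": 0, "ry": 0, "rz": 0}
    - {"x": 0, "y": 0, "z": 0, "rx": 0, "ry": 0, "rz": 0.5}
    - {"x": 0, "y": 0, "z": 0, "rx": 0, "ry": 0, "rz": 0.6}
    - {"x": 0, "y": 0, "z": 0, "rx": 0, "ry": 0, "rz": 0}

```text
t: 5.15
eef_pos: [427.7, -295.8, 103.0]
tcp_rot: [-3.141, -0.0, 1.709]
ft_force: [-0.7, -0.1, -2.1]
opening: 0.109
grip_force: 30.0
```

Request:
step_arm:
  plan:
    - {"x": 0.94, "y": 0.32, "z": 0, "rx": 0, "ry": 0, "rz": 0}
    - {"x": 1, "y": 0.34, "z": 0, "rx": 0, "ry": 0, "rz": 0}
    - {"x": 1, "y": 0.34, "z": 0, "rx": 0, "ry": 0, "rz": 0}
    - {"x": 1, "y": 0.34, "z": 0, "rx": 0, "ry": 0, "rz": 0}
    - {"x": 1, "y": 0.34, "z": 0, "rx": 0, "ry": 0, "rz": 0}
    - {"x": 1, "y": 0.34, "z": 0, "rx": 0, "ry": 0, "rz": 0}
    - {"x": 1, "y": 0.34, "z": 0, "rx": 0, "ry": 0, "rz": 0}
    - {"x": 1, "y": 0.34, "z": 0.2, "rx": 0, "ry": 0, "rz": 0}
    - {"x": 0.9, "y": 0.32, "z": 0.4, "rx": 0, "ry": 0, "rz": 0}
    - {"x": 0.5, "y": 0.16, "z": 0.4, "rx": 0, "ry": 0, "rz": 0}

```text
t: 5.98
eef_pos: [474.0, -51.5, 77.8]
tcp_rot: [-3.142, -0.0, 1.715]
ft_force: [0.4, 0.1, -1.9]
opening: 0.103
grip_force: 30.0
```

```bash
python3 - <<'E'
from cell import *
from h import *
import cv2
print(state()["eef_pos"],state()["tcp_rot"],state()["ft_force"])
for n,(u0,v0,w,h,k) in dict(top=(225,120,100,120,5),scene=(205,170,92,80,6)).items():
    c=read_camera(n);pickle.dump(c,open(f"pics/{n}1.pkl","wb"))
    cv2.imwrite(f"pics/{n}1.png",cv2.resize(c["image"][v0:v0+h,u0:u0+w,::-1],None,fx=k,fy=k,interpolation=cv2.INTER_CUBIC))
    P=cloud(c);im=c["image"].astype(int);cop=(im[...,0]-im[...,2]>60)&(im[...,0]>110)&(im[...,1]<.8*im[...,0])
    q=P[cop&(P[...,2]>58)&(P[...,2]<80)&(P[...,0]>440)&(P[...,0]<620)&(abs(P[...,1]+45)<90)]
    print(n,len(q),np.median(q[:,2]),cv2.minAreaRect(q[:,:2].astype(np.float32)))
E
```

```text
[473.98282075 -51.51811347  77.79479086] [-3.14153440e+00 -5.62697475e-05  1.71517180e+00] [ 0.37296423  0.06772133 -1.85722933]
top 23 67.83366279721072 ((557.268310546875, -91.4609375), (9.584795951843262, 16.631481170654297), 0.5681858062744141)
scene 574 69.23560426349465 ((514.5438232421875, -43.847747802734375), (86.53589630126953, 120.40970611572266), 7.82042932510376)
```

View pics/top1.png

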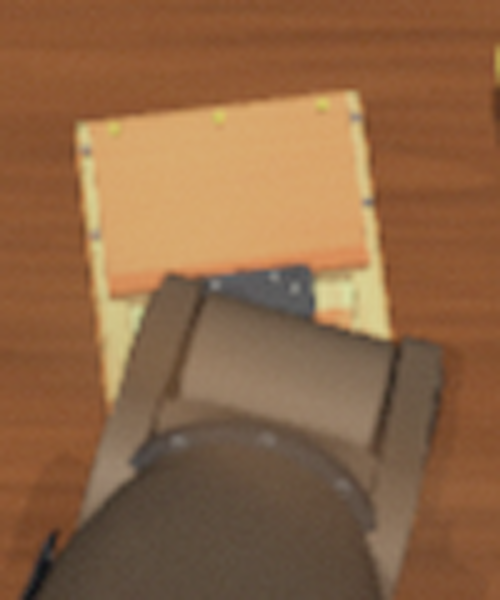

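View pics/scene1.png

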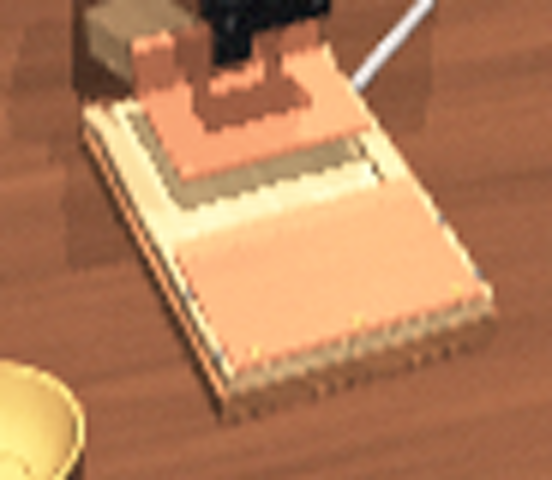

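In the scene view the strip hovers over the deck, with its front edge from (183,180) to (372,128), ahead of the lip. The top view is blocked by the arm. Depth puts the strip about 3.5 mm off centre to the left, so I'll shift it and lower it.

Request:
step_arm:
  plan:
    - {"x": -0.14, "y": 0, "z": 0, "rx": 0, "ry": 0, "rz": 0}
    - {"x": 0, "y": 0, "z": 0, "rx": 0, "ry": 0, "rz": 0}
    - {"x": 0, "y": 0, "z": 0.2, "rx": 0, "ry": 0, "rz": 0}
    - {"x": 0, "y": 0, "z": 0.25, "rx": 0, "ry": 0, "rz": 0}
    - {"x": 0, "y": 0, "z": 0.25, "rx": 0, "ry": 0, "rz": 0}
    - {"x": 0, "y": 0, "z": 0.2, "rx": 0, "ry": 0, "rz": 0}
    - {"x": 0, "y": 0, "z": 0.15, "rx": 0, "ry": 0, "rz": 0}
    - {"x": 0, "y": 0, "z": 0.1, "rx": 0, "ry": 0, "rz": 0}
    - {"x": 0, "y": 0, "z": 0.05, "rx": 0, "ry": 0, "rz": 0}
    - {"x": 0, "y": 0, "z": 0, "rx": 0, "ry": 0, "rz": 0}

```text
t: 6.92
eef_pos: [474.1, -56.7, 48.0]
tcp_rot: [-3.141, -0.0, 1.712]
ft_force: [-1.8, 1.5, 2.7]
opening: 0.101
grip_force: 30.0
```

```bash
python3 - <<'E'
from cell import *
from h import *
import cv2
print(state()["eef_pos"],state()["tcp_rot"],state()["ft_force"],state()["moment"])
u0,v0,w,h,k=205,170,92,80,8
c=read_camera("scene");pickle.dump(c,open("pics/scene2.pkl","wb"))
cv2.imwrite("pics/scene2.png",cv2.resize(c["image"][v0:v0+h,u0:u0+w,::-1],None,fx=k,fy=k,interpolation=cv2.INTER_CUBIC))
E
```

```text
[474.06420635 -56.69040492  47.98319445] [-3.14086340e+00 -4.34612424e-04  1.71205014e+00] [-1.81834512  1.45657399  2.70651329] [0.29330389 0.08911068 0.03833103]
```

View pics/scene2.png

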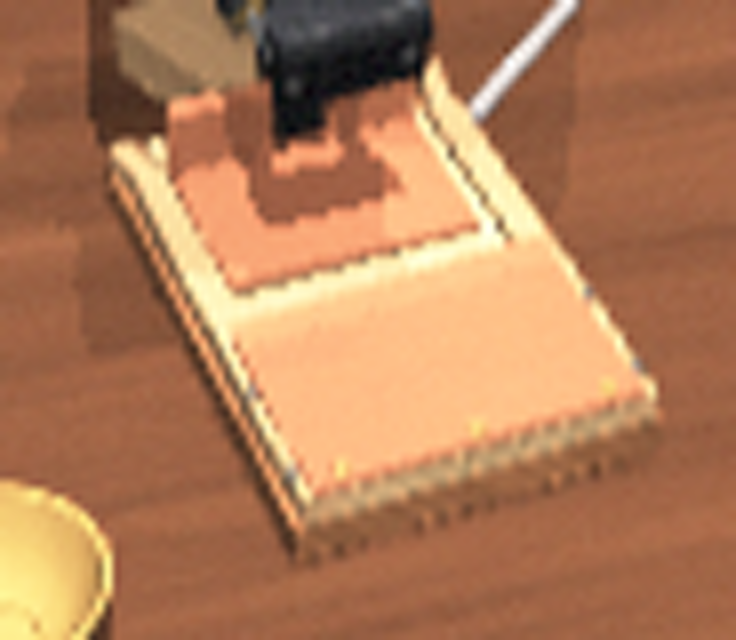

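The front edge runs from (235,292) to (480,232). The left side hugs the left batten, and about 5 mm of deck shows on the right. The small upward force suggests it is touching that batten. I'll fit the leaf plane and its lateral position from depth.

```bash
python3 - <<'E'
from h import *
c=pickle.load(open("pics/scene2.pkl","rb"))
P=cloud(c);e=np.array([.990,.1411]);n=np.array([-.1411,.990])
u0,v0=205,170
def poly(pts):
    m=np.zeros((384,512),np.uint8);cv2.fillPoly(m,[np.array([(x/8+u0,y/8+v0) for x,y in pts],np.int32)],1)
    q=P[(m>0)&(c["depth"]>0)];return np.c_[q[:,:2]@e,q[:,:2]@n,q[:,2]]
for nm,pts in(("leaf",[(185,190),(240,180),(270,230),(400,190),(400,130),(425,130),(465,225),(245,278)]),("lap",[(260,340),(500,255),(630,370),(325,470)])):
    a=poly(pts);A=np.c_[a[:,:2]-a[:,:2].mean(0),np.ones(len(a))];s=np.linalg.lstsq(A,a[:,2],rcond=None)[0]
    print(nm,len(a),"slope u,v,z",s,a.mean(0))
im=c["image"].astype(int);g=im[...,1]/np.maximum(im[...,0],1)
a=np.c_[(P[...,:2]@e).ravel(),(P[...,:2]@n).ravel(),P[...,2].ravel(),g.ravel()]
# cross profile at u 500..540
for lo,hi in((535,548),(515,535)):
    b=a[(a[:,0]>lo)&(a[:,0]<hi)&(a[:,1]>-215)&(a[:,1]<-25)&(a[:,2]>-5)&(a[:,2]<60)];b=b[b[:,1].argsort()]
    for k in np.arange(-212,-26,4):
        q=b[(b[:,1]>=k)&(b[:,1]<k+4)]
        if len(q): print(k+2,len(q),q[:,2].mean().round(1),q[:,3].mean().round(2),end=" | ")
    print()
E
```

```text
leaf 288 slope u,v,z [-6.78290715e-03 -3.95300022e-02  4.11325904e+01] [ 519.13735252 -122.44197564   41.13259042]
lap 718 slope u,v,z [-2.04356685e-03  1.22569078e-03  4.23656587e+01] [ 622.3348859  -119.828072     42.36565867]
-210 2 -0.9 0.61 | -206 3 2.3 0.63 | -202 7 13.4 0.66 | -198 5 30.4 0.8 | -194 4 39.2 0.97 | -190 4 39.0 0.96 | -186 3 40.7 0.95 | -182 3 42.2 0.66 | -178 4 38.1 0.78 | -174 8 39.9 0.71 | -170 5 35.4 0.79 | -166 6 38.4 0.71 | -162 3 39.0 0.75 | -158 6 37.3 0.7 | -154 5 37.9 0.77 | -150 4 36.3 0.67 | -146 4 38.0 0.75 | -142 6 38.8 0.73 | -138 3 38.8 0.65 | -134 4 39.7 0.68 | -130 5 38.0 0.72 | -126 3 36.9 0.73 | -122 7 39.0 0.71 | -118 5 39.4 0.67 | -114 3 33.9 0.82 | -110 4 36.8 0.71 | -106 6 38.0 0.74 | -102 5 38.3 0.72 | -98 3 34.4 0.85 | -94 5 36.5 0.75 | -90 6 36.0 0.78 | -86 4 34.9 0.83 | -82 4 37.5 0.79 | -78 6 36.4 0.7 | -74 4 34.4 0.8 | -70 4 36.6 0.75 | -66 4 36.9 0.86 | -62 3 31.3 0.88 | -58 2 31.5 0.99 | -54 7 36.8 0.88 | -50 2 38.8 0.97 | -46 4 39.5 0.96 | -42 3 40.3 0.95 | -38 2 36.4 0.86 | 
-210 5 2.5 0.62 | -206 5 3.9 0.63 | -202 12 14.2 0.65 | -198 10 32.8 0.8 | -194 3 38.2 0.91 | -190 3 38.9 0.9 | -186 5 39.7 0.89 | -182 7 41.1 0.72 | -178 3 44.9 0.66 | -174 5 42.4 0.67 | -170 4 42.9 0.67 | -166 5 43.6 0.67 | -162 2 43.9 0.67 | -158 5 42.1 0.67 | -154 3 41.8 0.67 | -150 6 41.8 0.65 | -146 5 41.8 0.65 | -142 4 41.0 0.65 | -138 5 41.0 0.66 | -134 5 41.4 0.65 | -130 3 42.3 0.65 | -126 5 41.1 0.66 | -122 2 41.2 0.68 | -118 3 40.5 0.65 | -114 5 40.3 0.66 | -110 4 41.6 0.67 | -106 4 41.0 0.67 | -102 4 39.6 0.71 | -98 5 42.4 0.76 | -94 2 40.9 0.72 | -90 5 39.1 0.74 | -86 4 40.1 0.76 | -82 3 38.9 0.76 | -78 4 40.0 0.76 | -74 5 38.7 0.75 | -70 4 40.1 0.76 | -66 3 39.8 0.82 | -62 1 37.5 0.86 | -58 5 33.3 0.98 | -54 5 35.9 0.85 | -50 3 39.0 0.96 | -46 3 39.3 0.95 | -42 6 40.1 0.93 | -38 1 35.7 0.75 |
```

The left edge is riding the left batten (roll 0.04 rad, centre 3.5 mm too far right). I'll lift slightly, shift back and lower again.

Request:
step_arm:
  plan:
    - {"x": 0, "y": 0, "z": -0.2, "rx": 0, "ry": 0, "rz": 0}
    - {"x": 0, "y": 0, "z": -0.1, "rx": 0, "ry": 0, "rz": 0}
    - {"x": 0.07, "y": 0, "z": 0, "rx": 0, "ry": 0, "rz": 0}
    - {"x": 0.07, "y": 0, "z": 0, "rx": 0, "ry": 0, "rz": 0}
    - {"x": 0, "y": 0, "z": 0, "rx": 0, "ry": 0, "rz": 0}
    - {"x": 0, "y": 0, "z": 0.1, "rx": 0, "ry": 0, "rz": 0}
    - {"x": 0, "y": 0, "z": 0.1, "rx": 0, "ry": 0, "rz": 0}
    - {"x": 0, "y": 0, "z": 0.1, "rx": 0, "ry": 0, "rz": 0}
    - {"x": 0, "y": 0, "z": 0.05, "rx": 0, "ry": 0, "rz": 0}
    - {"x": 0, "y": 0, "z": 0, "rx": 0, "ry": 0, "rz": 0}

```text
t: 7.8
eef_pos: [473.8, -53.6, 46.4]
tcp_rot: [-3.141, -0.0, 1.712]
ft_force: [0.1, 0.4, -2.9]
opening: 0.105
grip_force: 30.0
```

Request:
step_arm:
  plan:
    - {"x": 0, "y": 0, "z": 0.03, "rx": 0, "ry": 0, "rz": 0}
    - {"x": 0, "y": 0, "z": 0.03, "rx": 0, "ry": 0, "rz": 0}
    - {"x": 0, "y": 0, "z": 0, "rx": 0, "ry": 0, "rz": 0}
    - {"x": 0, "y": 0, "z": 0, "rx": 0, "ry": 0, "rz": 0}
    - {"x": 0, "y": 0, "z": 0, "rx": 0, "ry": 0, "rz": 0}
    - {"x": 0, "y": 0, "z": 0, "rx": 0, "ry": 0, "rz": 0}
    - {"x": 0, "y": 0, "z": 0, "rx": 0, "ry": 0, "rz": 0}
    - {"x": 0, "y": 0, "z": 0, "rx": 0, "ry": 0, "rz": 0}
    - {"x": 0, "y": 0, "z": 0, "rx": 0, "ry": 0, "rz": 0}
    - {"x": 0, "y": 0, "z": 0, "rx": 0, "ry": 0, "rz": 0}

```text
t: 8.63
eef_pos: [474.0, -53.6, 45.4]
tcp_rot: [3.142, 0.0, 1.712]
ft_force: [-0.2, 1.3, -1.5]
opening: 0.106
grip_force: 30.0
```

Request:
step_arm:
  plan:
    - {"x": 0, "y": 0, "z": 0.03, "rx": 0, "ry": 0, "rz": 0}
    - {"x": 0, "y": 0, "z": 0.03, "rx": 0, "ry": 0, "rz": 0}
    - {"x": 0, "y": 0, "z": 0.03, "rx": 0, "ry": 0, "rz": 0}
    - {"x": 0, "y": 0, "z": 0, "rx": 0, "ry": 0, "rz": 0}
    - {"x": 0, "y": 0, "z": 0, "rx": 0, "ry": 0, "rz": 0}
    - {"x": 0, "y": 0, "z": 0, "rx": 0, "ry": 0, "rz": 0}
    - {"x": 0, "y": 0, "z": 0, "rx": 0, "ry": 0, "rz": 0}
    - {"x": 0, "y": 0, "z": 0, "rx": 0, "ry": 0, "rz": 0}
    - {"x": 0, "y": 0, "z": 0, "rx": 0, "ry": 0, "rz": 0}
    - {"x": 0, "y": 0, "z": 0, "rx": 0, "ry": 0, "rz": 0}

```text
t: 9.47
eef_pos: [474.2, -54.0, 43.5]
tcp_rot: [3.141, 0.001, 1.712]
ft_force: [-1.9, -4.2, 5.7]
opening: 0.101
grip_force: 30.0
```

```bash
cat > leaf.py <<'E'
from cell import *
from h import *
s=state();print(s["eef_pos"].round(1),s["ft_force"].round(1),s["moment"].round(2))
c=read_camera("scene");pickle.dump(c,open("pics/scene3.pkl","wb"))
P=cloud(c);e=np.array([.990,.1411]);n=np.array([-.1411,.990])
u=P[...,:2]@e;v=P[...,:2]@n;z=P[...,2];U=s["eef_pos"][:2]@e
im=c["image"].astype(int);g=im[...,1]/np.maximum(im[...,0],1)
m=(u>U+20)&(u<min(U+82,565))&(v>-176)&(v<-68)&(z>20)&(z<48)&(g<.8)
a=np.c_[u[m],v[m],z[m]];A=np.c_[a[:,:2]-a[:,:2].mean(0),np.ones(len(a))];print("leaf n,slope u,v,z",len(a),np.linalg.lstsq(A,a[:,2],rcond=None)[0].round(3))
m=(u>600)&(u<660)&(v>-180)&(v<-60)&(z>30)&(z<60)
a=np.c_[u[m],v[m],z[m]];A=np.c_[a[:,:2]-a[:,:2].mean(0),np.ones(len(a))];print("lap",len(a),np.linalg.lstsq(A,a[:,2],rcond=None)[0].round(4))
m=(u>U+25)&(u<min(U+75,560))&(z>26)&(z<48)&(v>-200)&(v<-40);H=[(k,round(np.mean(g[m&(v>=k)&(v<k+3)]),2)) for k in list(range(-196,-174,3))+list(range(-74,-48,3)) if (m&(v>=k)&(v<k+3)).any()]
print(H)
E
python3 leaf.py
```

```text
[474.2 -54.   43.5] [-1.9 -4.2  5.7] [-0.42  0.2   0.09]
leaf n,slope u,v,z 341 [-1.0000e-02 -9.0000e-03  3.6989e+01]
lap 437 [5.80000e-03 4.30000e-03 4.21662e+01]
[(-196, np.float64(0.9)), (-193, np.float64(0.9)), (-190, np.float64(0.9)), (-187, np.float64(0.9)), (-184, np.float64(0.84)), (-181, np.float64(0.65)), (-178, np.float64(0.67)), (-175, np.float64(0.67)), (-74, np.float64(0.74)), (-71, np.float64(0.74)), (-68, np.float64(0.74)), (-65, np.float64(0.76)), (-62, np.float64(0.87)), (-59, np.float64(0.88)), (-56, np.float64(0.83)), (-53, np.float64(0.91)), (-50, np.float64(0.94))]
```

Request:
step_arm:
  plan:
    - {"x": 0.06, "y": 0, "z": -0.015, "rx": 0, "ry": 0, "rz": 0}
    - {"x": 0, "y": 0.1, "z": 0, "rx": 0, "ry": 0, "rz": 0}
    - {"x": 0, "y": 0.1, "z": 0, "rx": 0, "ry": 0, "rz": 0}
    - {"x": 0, "y": 0.1, "z": 0, "rx": 0, "ry": 0, "rz": 0}
    - {"x": 0, "y": 0.1, "z": 0, "rx": 0, "ry": 0, "rz": 0}
    - {"x": 0, "y": 0.1, "z": 0, "rx": 0, "ry": 0, "rz": 0}
    - {"x": 0, "y": 0.1, "z": 0, "rx": 0, "ry": 0, "rz": 0}
    - {"x": 0, "y": 0.1, "z": 0, "rx": 0, "ry": 0, "rz": 0}
    - {"x": 0, "y": 0.1, "z": 0, "rx": 0, "ry": 0, "rz": 0}
    - {"x": 0, "y": 0.1, "z": 0, "rx": 0, "ry": 0, "rz": 0}

```text
t: 10.35
eef_pos: [496.2, -48.9, 43.5]
tcp_rot: [-3.141, 0.0, 1.712]
ft_force: [-4.6, -1.6, 3.6]
opening: 0.102
grip_force: 30.0
```

```bash
python3 leaf.py
```

```text
[496.2 -48.9  43.5] [-4.6 -1.6  3.6] [0.3  0.57 0.17]
leaf n,slope u,v,z 309 [ 1.0000e-02 -2.0000e-03  3.7058e+01]
lap 439 [ 3.00000e-04 -4.00000e-04  4.21258e+01]
[(-196, np.float64(0.91)), (-193, np.float64(0.91)), (-190, np.float64(0.89)), (-187, np.float64(0.92)), (-184, np.float64(0.94)), (-181, np.float64(0.9)), (-178, np.float64(0.67)), (-175, np.float64(0.67)), (-74, np.float64(0.76)), (-71, np.float64(0.76)), (-68, np.float64(0.76)), (-65, np.float64(0.76)), (-62, np.float64(0.79)), (-59, np.float64(0.79)), (-56, np.float64(0.82)), (-53, np.float64(0.95)), (-50, np.float64(0.96))]
```

Request:
step_arm:
  plan:
    - {"x": 0, "y": 0.08, "z": 0, "rx": 0, "ry": 0, "rz": 0}
    - {"x": 0, "y": 0.08, "z": 0, "rx": 0, "ry": 0, "rz": 0}
    - {"x": 0, "y": 0.08, "z": 0, "rx": 0, "ry": 0, "rz": 0}
    - {"x": 0, "y": 0.08, "z": 0, "rx": 0, "ry": 0, "rz": 0}
    - {"x": 0, "y": 0.08, "z": 0, "rx": 0, "ry": 0, "rz": 0}
    - {"x": 0, "y": 0.08, "z": 0, "rx": 0, "ry": 0, "rz": 0}
    - {"x": 0, "y": 0.08, "z": 0, "rx": 0, "ry": 0, "rz": 0}
    - {"x": 0, "y": 0.08, "z": 0, "rx": 0, "ry": 0, "rz": 0}
    - {"x": 0, "y": 0.08, "z": 0, "rx": 0, "ry": 0, "rz": 0}
    - {"x": 0, "y": 0.08, "z": 0, "rx": 0, "ry": 0, "rz": 0}

```text
t: 11.23
eef_pos: [516.0, -46.1, 43.5]
tcp_rot: [-3.142, 0.0, 1.712]
ft_force: [-3.8, -0.5, 4.1]
opening: 0.101
grip_force: 30.0
```

```bash
python3 leaf.py
```

```text
[516.  -46.1  43.5] [-3.8 -0.5  4.1] [0.24 0.63 0.23]
leaf n,slope u,v,z 204 [ 2.6000e-02 -9.0000e-03  3.6988e+01]
lap 440 [-2.80000e-03  3.50000e-03  4.21649e+01]
[(-196, np.float64(0.91)), (-193, np.float64(0.91)), (-190, np.float64(0.9)), (-187, np.float64(0.91)), (-184, np.float64(0.94)), (-181, np.float64(0.87)), (-178, np.float64(0.64)), (-175, np.float64(0.67)), (-74, np.float64(0.75)), (-71, np.float64(0.76)), (-68, np.float64(0.76)), (-65, np.float64(0.75)), (-62, np.float64(0.83)), (-59, np.float64(0.77)), (-56, np.float64(0.79)), (-53, np.float64(0.94)), (-50, np.float64(0.97))]
```

Request:
step_arm:
  plan:
    - {"x": 0, "y": 0.1, "z": 0, "rx": 0, "ry": 0, "rz": 0}
    - {"x": 0, "y": 0.1, "z": 0, "rx": 0, "ry": 0, "rz": 0}
    - {"x": 0, "y": 0.1, "z": 0, "rx": 0, "ry": 0, "rz": 0}
    - {"x": 0, "y": 0.1, "z": 0, "rx": 0, "ry": 0, "rz": 0}
    - {"x": 0, "y": 0.1, "z": 0, "rx": 0, "ry": 0, "rz": 0}
    - {"x": 0, "y": 0.1, "z": 0, "rx": 0, "ry": 0, "rz": 0}
    - {"x": 0, "y": 0.1, "z": 0, "rx": 0, "ry": 0, "rz": 0}
    - {"x": 0, "y": 0.1, "z": 0, "rx": 0, "ry": 0, "rz": 0}
    - {"x": 0, "y": 0.1, "z": 0, "rx": 0, "ry": 0, "rz": 0}
    - {"x": 0, "y": 0.1, "z": 0, "rx": 0, "ry": 0, "rz": 0}

```text
t: 12.12
eef_pos: [540.8, -42.6, 43.5]
tcp_rot: [-3.142, 0.0, 1.712]
ft_force: [-4.2, -0.9, 4.2]
opening: 0.104
grip_force: 30.0
```

```bash
python3 leaf.py; python3 - <<'E'
import pickle,cv2
c=pickle.load(open("pics/scene3.pkl","rb"));u0,v0,w,h,k=205,170,92,70,8
cv2.imwrite("pics/scene3.png",cv2.resize(c["image"][v0:v0+h,u0:u0+w,::-1],None,fx=k,fy=k,interpolation=cv2.INTER_CUBIC))
E
```

```text
[540.8 -42.6  43.5] [-4.2 -0.9  4.2] [0.23 0.6  0.22]
leaf n,slope u,v,z 57 [1.4700e-01 1.0000e-03 3.7275e+01]
lap 429 [2.90000e-03 4.20000e-03 4.21062e+01]
[(-196, np.float64(0.91)), (-193, np.float64(0.91)), (-190, np.float64(0.9)), (-187, np.float64(0.91)), (-178, np.float64(0.61)), (-175, np.float64(0.65)), (-71, np.float64(0.75)), (-68, np.float64(0.76)), (-65, np.float64(0.76)), (-56, np.float64(0.82)), (-53, np.float64(0.96)), (-50, np.float64(0.97))]
```

View pics/scene3.png

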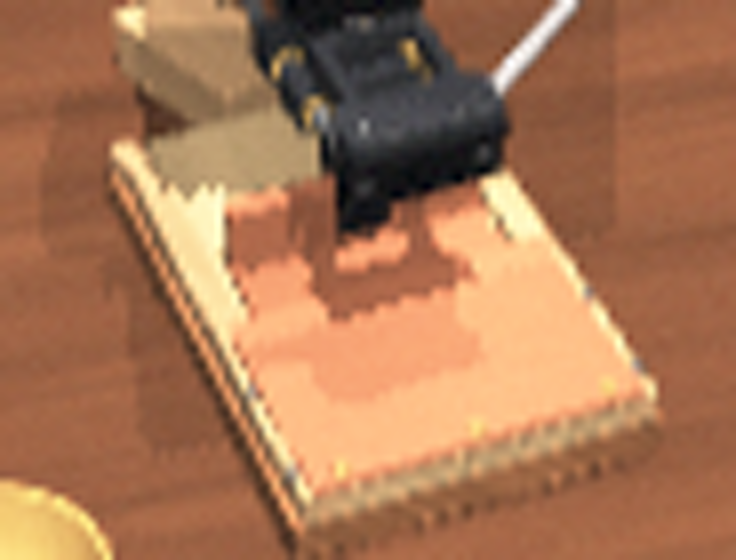

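The strip is under the lap: its leaf disappears beneath the sheet around (245,330) to (510,240), and the lap is level. The estimated tuck is about 35 mm. I'll check the fold's position from depth and press gently.

Request:
step_arm:
  plan:
    - {"x": 0, "y": 0, "z": 0.02, "rx": 0, "ry": 0, "rz": 0}
    - {"x": 0, "y": 0, "z": 0.02, "rx": 0, "ry": 0, "rz": 0}
    - {"x": 0, "y": 0, "z": 0, "rx": 0, "ry": 0, "rz": 0}
    - {"x": 0, "y": 0, "z": 0, "rx": 0, "ry": 0, "rz": 0}
    - {"x": 0, "y": 0, "z": 0, "rx": 0, "ry": 0, "rz": 0}
    - {"x": 0, "y": 0, "z": 0, "rx": 0, "ry": 0, "rz": 0}
    - {"x": 0, "y": 0, "z": 0, "rx": 0, "ry": 0, "rz": 0}
    - {"x": 0, "y": 0, "z": 0, "rx": 0, "ry": 0, "rz": 0}
    - {"x": 0, "y": 0, "z": 0, "rx": 0, "ry": 0, "rz": 0}
    - {"x": 0, "y": 0, "z": 0, "rx": 0, "ry": 0, "rz": 0}

```text
t: 13.0
eef_pos: [541.3, -42.8, 43.0]
tcp_rot: [3.14, 0.001, 1.712]
ft_force: [-1.7, -0.7, 8.5]
opening: 0.1
grip_force: 30.0
```

```bash
python3 - <<'E'
from cell import *
from h import *
c=read_camera("scene");P=cloud(c);e=np.array([.990,.1411]);n=np.array([-.1411,.990])
u=P[...,:2]@e;v=P[...,:2]@n;z=P[...,2];im=c["image"].astype(int);g=im[...,1]/np.maximum(im[...,0],1)
U=state()["eef_pos"][:2]@e;print("U",U)
for lo,hi in((-182,-155),(-85,-60)):
    m=(v>lo)&(v<hi)&(z>45)&(z<66)&(abs(u-U)<15)&(im[...,0]-im[...,2]>40)
    print("fold face u",m.sum(),np.percentile(u[m],[10,50,90]) if m.any() else "")
    m&=z>64; print("top",z[m].mean() if m.any() else "")
    m=(v>lo)&(v<hi)&(z>45)&(z<90)&(abs(u-U)<15)&(im[...,0]-im[...,2]>40);print("z max pct",np.percentile(z[m],[50,90,98]) if m.any() else "")
# leaf height strip just ahead of the fold
for lo,hi in((-176,-150),(-85,-68)):
    m=(u>U+10)&(u<U+32)&(v>lo)&(v<hi)&(z>25)&(z<45);print("leaf",m.sum(),z[m].mean())
E
```

```text
U 529.8572121465127
fold face u 32 [529.51199294 532.29555772 534.78562408]
top 64.4893572347478
z max pct [60.0190909  72.38230185 73.69372734]
fold face u 9 [531.48083422 533.52842231 534.61365628]
top 
z max pct [48.92893296 50.80116318 51.96976868]
leaf 27 36.63623378688866
leaf 15 36.655082849848995
```

Request:
step_arm:
  plan:
    - {"x": 0, "y": 0, "z": 0.02, "rx": 0, "ry": 0, "rz": 0}
    - {"x": 0, "y": 0, "z": 0.02, "rx": 0, "ry": 0, "rz": 0}
    - {"x": 0, "y": 0, "z": 0.01, "rx": 0, "ry": 0, "rz": 0}
    - {"x": 0, "y": 0, "z": 0, "rx": 0, "ry": 0, "rz": 0}
    - {"x": 0, "y": 0, "z": 0, "rx": 0, "ry": 0, "rz": 0}
    - {"x": 0, "y": 0, "z": 0, "rx": 0, "ry": 0, "rz": 0}
    - {"x": 0, "y": 0, "z": 0, "rx": 0, "ry": 0, "rz": 0}
    - {"x": 0, "y": 0, "z": 0, "rx": 0, "ry": 0, "rz": 0}
    - {"x": 0, "y": 0, "z": 0, "rx": 0, "ry": 0, "rz": 0}
    - {"x": 0, "y": 0, "z": 0, "rx": 0, "ry": 0, "rz": 0}

```text
t: 13.88
eef_pos: [541.3, -42.9, 42.9]
tcp_rot: [3.139, 0.001, 1.712]
ft_force: [-6.5, -1.0, 25.2]
opening: 0.101
grip_force: 30.0
```

```bash
python3 leaf.py
```

```text
[541.3 -42.9  42.9] [-6.5 -1.  25.2] [0.24 1.23 0.15]
leaf n,slope u,v,z 50 [ 2.9200e-01 -6.0000e-03  3.6595e+01]
lap 437 [3.10000e-03 4.20000e-03 4.21005e+01]
[(-196, np.float64(0.91)), (-193, np.float64(0.91)), (-190, np.float64(0.92)), (-187, np.float64(0.93)), (-178, np.float64(0.61)), (-71, np.float64(0.75)), (-68, np.float64(0.77)), (-50, np.float64(0.97))]
```

```bash
python3 -c "
from cell import *
print(job_done()); s=state(); print(s['ft_force'],s['eef_pos'])"
```

```text
the job is handed in; nothing more can be done
None
the job is handed in; nothing more can be done
```

The job is handed in, with no verdict returned: by my measurements the strip is tucked about 34 mm under the lap, roughly centred between the battens, with the lap unlifted, and the gripper still holds it pressed on the deck at about 27 N.

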